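# Swing the counter camera to the lunch boxes

## Task

On the kitchen counter, use the remote with the tall ball-topped stick to turn the counter camera towards the stack of lunch boxes: tilt the stick sideways, fully over to the side of the remote on which the lunch boxes stand, hold it there for about two seconds, then let go so that it springs back upright. Tilt it in no other direction, and leave the lunch boxes and the remote with the short stick alone.

Things in the scene. Friction and masses are not known exactly. Their poses are not given: they have to be found in the camera images.
- remote: Camera remote to use: grey box 120 x 120 mm, 38 mm high, fixed to the counter; a tall stick rises from the rubber boot in its middle (steel rod 10 mm thick, black ball on top). Origin: centre of its underside; z up, x fore-aft, pointing away from the robot, y sideways, pointing to the robot's left (both within about 20 degrees). The stick pivots both ways about a point 45 mm above the origin.
- ball (a point): Centre of the 28 mm ball on the tall stick, 75 mm from the pivot: upright it is 120 mm above the counter. Springs centre the stick upright; stops limit it to 24 degrees (0.42 rad) sideways and fore-aft; fully over, the ball has shifted 31 mm and sunk 6 mm, which takes about 3 N at the ball. Let go, it returns at once. A white camera behind turns with it.
- lunch_boxes: The stack of three closed white takeaway lunch boxes, 178 x 138 mm and 120 mm high, loose, 0.5 to 1 kg, at the far left or the far right of the two remotes; an open white tub stands on the other side. Origin: centre of its underside.
- short_remote: The other remote, to be left alone: the same grey box, but with a short stubby stick 82 mm high in all ending in a flat round knob 34 mm across. Origin: centre of its underside; axes as for the remote to use.
Not all that is in view belongs to the job. Leave any yellow look-alike of the lunch_boxes alone.

How it is judged:
By the outcome, as a careful person would: the job done as asked, in the order asked, and still so for the second after the job is handed in, with the robot touching nothing.
It also fails if it takes over 35 s, if anything falls off the work surface, if the arm or the gripper's body presses on something with over 40 N, if the wrist force passes 120 N, or if a joint passes its speed limit or range.

## Robot

A 7-joint arm with a two-finger parallel gripper is mounted at the origin on the work surface. World frame = base frame: x ahead of the robot, y to its left, z up, the work surface at z = 0. Lengths are in m, angles in rad, forces in N, time in s.
With the tool pointing down it reaches from about 0.425 to 1.025 m from the base axis. Payload 9.4 kg.
Tool frame: the origin (TCP) lies between the finger pads; the fingertips stand 19 mm ahead of it and the grasp point (between the pads) is the TCP (r.finger_overhang is the distance from the TCP to the fingertips, in m); z points along the fingers, x is the direction in which the jaws open and shut, and the axes are right-handed (so a half turn about z gives the same grasp; the last joint's range is limited). The gripper opens to 93 mm and grips with 3 to 60 N. Pads are 15 mm wide; open, the fingers measure 128 mm over their backs; the gripper's body (75 mm by 188 mm) begins 65 mm behind the grasp point.
Start: joints at [-1.414, 0.599, -0.003, 1.599, 0.002, 0.943, -0.08], TCP at [0.168, 0.705, 0.217] pointing down, gripper open.
Joint ranges: [-2.57, 2.57], [-0.35, 1.97], [-1.29, 1.29], [0.11, 2.56], [-1.05, 4.19], [0.11, 1.86], [-2.63, 2.63]. Speed limits (rad/s): [2.22, 2.22, 3.01, 3.01, 3.14, 3.14, 3.14].

## Interface

Orientations are given as a unit quaternion [x, y, z, w].
In Python, from bench import r gives the robot as it stands.
- The arm moves only by the tool play_rows, never from a script. Its argument "moves" is a list of rows, each a list of 3 entries, a list of its own where there are three numbers: the closure in counts, from 0 (fully open) to 255 (shut), then the shift along the tool's x, y, z in cm, then the turn, a rotation vector about the tool's x, y, z in rad. In form: [[gripper, [tx, ty, tz], [rx, ry, rz]], ...]. A call has 1 to 8 rows; each row is the pose to reach, as a shift and turn from the pose commanded when the call began, along the tool's axes at that moment; what a row does not reach only later rows make up. A row lasts 1/12 s, in which the tool goes at most 41.7 mm and 7.16 degrees, less where a joint would pass 70% of its speed; a pose out of reach is approached as far as the arm can. A call with a gripper value outside its range is refused whole. The fingers move at their own pace and stop on an object; "newtons" is the grip in N (left out, the last holds). Time passes only in rows, so rows that repeat a pose let the fingers close. It gives the time, the measured TCP pose, the force and the opening at its end, in the units of the state.
- r.observe(): the state, without advancing time (a new reading comes with each control period).
- r.read_camera(name): name is "scene" or "top"; returns the picture (384x512x3 uint8, blue, green, red); there is no depth.
- r.calibration(name): a dict with "fx", "fy", "cx", "cy" (pixels), "dist_coeffs" ([k1, k2, p1, p2, k3] as OpenCV has them; the pictures are not rectified), "camera_from_world" (4x4, takes a point from world to camera coordinates). Camera axes: x right, y down, z forward; pixel columns grow to the right and rows downward; lengths in m; the calibration is good to about 2 mm. A picture is of the moment at which its call begins. calibration takes no time and is no camera call.
- r.sign_off(): hands the job in, once; it reports no verdict.
Trained networks look in the newest picture that a camera, given by its name, has taken for a name from the list of things; names that differ only in an ending like _2 or _b are one class to them, and where a whole thing is asked for, a point or a joint stands for the part that bears it (a point fixed in the world has none). Each returns a list of dicts, best first, with "p" (0 to 1); they miss things now and then, are a little off and sometimes report something else, mostly with a low value. They report only what shows in the picture. A call takes as long as a camera call. They do not tell look-alikes from the thing itself.
- r.find_in(label, camera): "bbox" ([left, top, right, bottom] in pixels, round what is visible of it).
- r.regions_of(label, camera): "mask" (384x512 bool, what is visible of it) and "bbox" ([left, top, right, bottom] in pixels, round what is visible of it).
- r.pinpoint(label, camera): "xy" ([column, row] in pixels: a listed point, or the origin of a listed thing).
The state is a dict: "time": time; "joint_pos": joint angles; "dq": joint speeds; "effort": joint torques, N m; "ee_pos": TCP position; "ee_rot": TCP orientation; "force": force on the tool from outside, world axes, zero at the start; "torque": the same for the moment, N m; "width": finger opening in m.
Only numpy, scipy, OpenCV 4.12 (cv2) and the standard library are available. Lean on these libraries where they do the work, as an engineer would, in place of code of your own. Each camera call takes 0.05 s, during which the arm holds its last target.

## Working session

There is one attempt and no reset: what is moved stays moved. The work goes in short steps, Python scripts to look and compute and a tool call to move; the robot and the scene stay as the last step left them, time stands still between calls to the robot, and variables do not carry over. Pictures are saved under pics/ and viewed, and the job is handed in when it is done.

Besides the shell and the picture viewer there is one more tool, called in YAML: its name, and indented under it one key for each argument. play_rows: Moves the arm, as the interface text tells. Its arguments: {"type":"object","properties":{"moves":{"type":"array","items":{"type":"array"}},"newtons":{"type":"number"}},"required":["moves"]}

```bash
mkdir -p pics
cat > h.py <<'E'
import numpy as np, cv2
from bench import r
def ray(cam,uv):
    c=r.calibration(cam);K=np.array([[c['fx'],0,c['cx']],[0,c['fy'],c['cy']],[0,0,1]])
    T=np.array(c['camera_from_world']);R,t=T[:3,:3],T[:3,3]
    p=cv2.undistortPoints(np.array([[uv]],float),K,np.array(c['dist_coeffs'],float))[0,0]
    return -R.T@t, R.T@np.array([p[0],p[1],1.])
def onz(cam,uv,z):
    o,d=ray(cam,uv);return o+d*(z-o[2])/d[2]
def proj(cam,P):
    c=r.calibration(cam);K=np.array([[c['fx'],0,c['cx']],[0,c['fy'],c['cy']],[0,0,1]])
    T=np.array(c['camera_from_world'])
    return cv2.projectPoints(np.atleast_2d(P).astype(float),cv2.Rodrigues(T[:3,:3])[0],T[:3,3],K,np.array(c['dist_coeffs'],float))[0][:,0]
E
python3 - <<'E'
from h import *
for c in ('scene','top'):
    im=r.read_camera(c);cv2.imwrite(f'pics/{c}0.png',im)
    for l in ('remote','short_remote','lunch_boxes','ball'):
        for d in r.pinpoint(l,c)[:3]:
            z=.12 if l=='ball' else 0
            print(c,l,d['p'].__round__(2),np.round(d['xy']),onz(c,d['xy'],z).round(3))
    print(c,'cam',ray(c,(256,192))[0].round(2))
s=r.observe();print(s['time'],s['ee_pos'],s['ee_rot'],s['width'],s['force'])
E
```

```text
scene remote 0.75 [206. 208.] [ 0.513 -0.16   0.   ]
scene short_remote 0.57 [288. 273.] [0.621 0.151 0.   ]
scene lunch_boxes 0.94 [134. 190.] [ 0.542 -0.416  0.   ]
scene lunch_boxes 0.86 [303. 192.] [0.327 0.089 0.   ]
scene ball 0.69 [204. 176.] [ 0.493 -0.161  0.12 ]
scene cam [1.09 0.29 0.81]
top remote 0.56 [289. 190.] [ 0.494 -0.162  0.   ]
top short_remote 0.55 [201. 156.] [0.608 0.145 0.   ]
top short_remote 0.31 [289. 180.] [ 0.53  -0.164  0.   ]
top lunch_boxes 0.78 [215. 235.] [0.334 0.089 0.   ]
top lunch_boxes 0.73 [366. 183.] [ 0.526 -0.432  0.   ]
top ball 0.52 [291. 182.] [ 0.506 -0.158  0.12 ]
top cam [ 0.33 -0.02  1.49]
0.5 [0.16797077 0.70524552 0.21679524] [ 7.84746278e-01  6.19817132e-01 -8.79879773e-06  4.81850266e-05] 0.0927705224810672 [-0.58313866 -0.48641604 -0.58870773]
```

View pics/scene0.png

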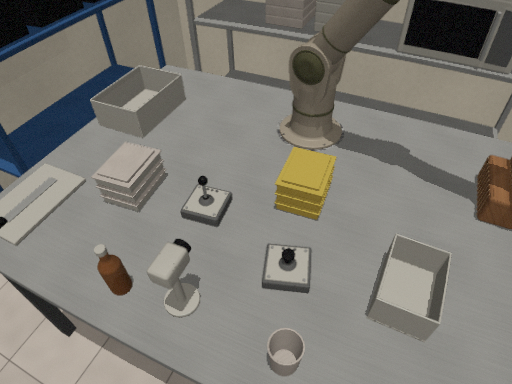

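View pics/top0.png

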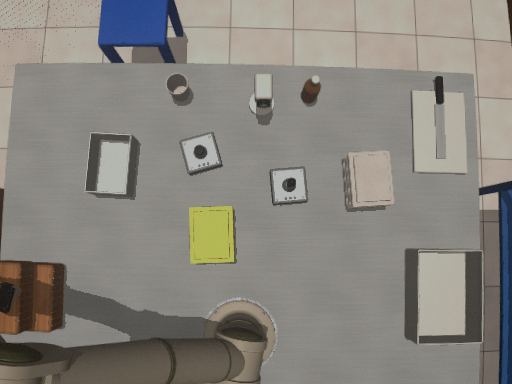

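The white stack is at the right (scene ~134,180; top ~366,183). The tall-stick remote is at scene 206,203 and top 289,186. The yellow stack is a look-alike. So the tilt direction is the remote's −y. Next I'll fit the remote's pose.

Run:
```python
from h import *
from scipy.optimize import minimize
ims={c:cv2.imread(f'pics/{c}0.png') for c in('scene','top')}
M={}
for c in ims:
    r.read_camera(c)
    ds=r.regions_of('remote',c)
    for d in ds: print(c,round(d['p'],2),np.round(d['bbox']),d['mask'].sum())
    tgt=(206,205) if c=='scene' else (289,186)
    for d in ds:
        b=d['bbox']
        if b[0]<tgt[0]<b[2] and b[1]<tgt[1]<b[3]: M[c]=d['mask'];break
def model(p,c,k=4):
    x,y,a=p;R=np.array([[np.cos(a),-np.sin(a)],[np.sin(a),np.cos(a)]])
    q=np.array([[s,t] for s,t in((-.06,-.06),(.06,-.06),(.06,.06),(-.06,.06))])@R.T+[x,y]
    P=np.vstack([np.c_[q,np.full(4,z)] for z in(0,.038)])
    uv=proj(c,P)
    m=np.zeros((384*k,512*k),np.uint8)
    cv2.fillConvexPoly(m,cv2.convexHull(np.round((uv+.5)*k).astype(np.int32)),1)
    o=proj(c,np.array([[x,y,z] for z in(.045,.12)]))
    cv2.line(m,tuple(int(v) for v in (o[0]+.5)*k),tuple(int(v) for v in (o[1]+.5)*k),1,5*k//2)
    cv2.circle(m,tuple(int(v) for v in (o[1]+.5)*k),int(5*k),1,-1)
    return cv2.resize(m.astype(np.float32),(512,384),interpolation=cv2.INTER_AREA),uv
def cost(p):
    return sum(np.abs(model(p,c)[0]-M[c]).sum() for c in M)
best=min((minimize(cost,[.5,-.16,a],method='Nelder-Mead',options=dict(initial_simplex=[[.5,-.16,a],[.51,-.16,a],[.5,-.15,a],[.5,-.16,a+.1]])) for a in(-.25,-.1,0.05,.2)),key=lambda s:s.fun)
print(best.x,best.fun); p=best.x
out=[]
for c in ims:
    _,uv=model(p,c);k=6
    im=cv2.resize(ims[c],None,fx=k,fy=k,interpolation=cv2.INTER_CUBIC)
    for j in (0,4): cv2.polylines(im,[np.round((uv[j:j+4]+.5)*k).astype(np.int32)],True,(0,0,255) if j else (0,255,0),1)
    o=proj(c,np.array([[p[0],p[1],.12]]))[0]
    cv2.circle(im,tuple(int(v) for v in (o+.5)*k),4,(0,0,255),-1)
    cx,cy=((uv.mean(0)+.5)*k).astype(int)
    out.append(im[cy-230:cy+170,cx-200:cx+200])
cv2.imwrite('pics/fit.png',np.hstack(out))
o1,d1=ray('scene',r.pinpoint('ball','scene')[0]['xy']);o2,d2=ray('top',r.pinpoint('ball','top')[0]['xy'])
s=np.linalg.lstsq(np.c_[d1,-d2],o2-o1,rcond=None)[0];print('ball tri',o1+d1*s[0],o2+d2*s[1])
```

```text
scene 0.82 [184. 175. 231. 227.] 1584
top 0.67 [268. 168. 308. 206.] 1271
[ 0.50920399 -0.15670099  0.1023045 ] 195.875
ball tri [ 0.5003527  -0.16005905  0.11778678] [ 0.49976489 -0.15902145  0.11760836]
```

View pics/fit.png

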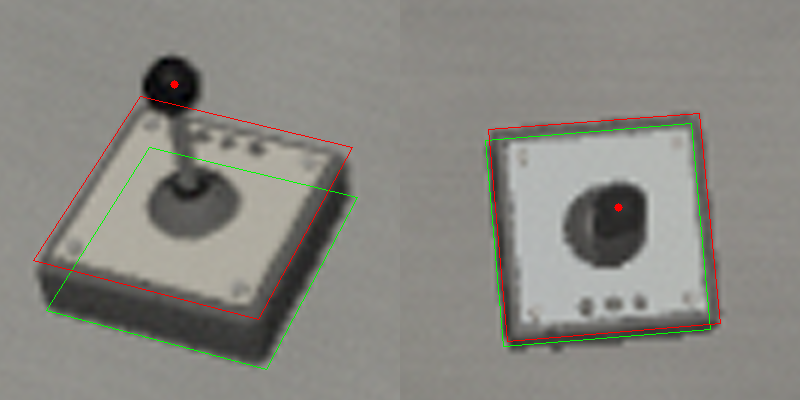

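Remote at about (0.505, −0.158), yaw ≈ 0.1. My fit overlay matches the box in both views and the ball sits at z ≈ 0.12. I'll push with closed fingers along the remote's −y and route the approach clear of the base.

```bash
cat >> h.py <<'E'
from scipy.spatial.transform import Rotation as Ro
def togo(P,yaw):
    s=r.observe();R=Ro.from_quat(s['ee_rot'])
    G=Ro.from_matrix(np.array([[np.cos(yaw),np.sin(yaw),0],[np.sin(yaw),-np.cos(yaw),0],[0,0,-1]]))
    return (R.inv().apply(np.array(P)-s['ee_pos'])*100).round(2),(R.inv()*G).as_rotvec().round(3)
E
python3 -c "
from h import *
print(togo([.52,.40,.22],.6)); print(r.observe()['time'])"
```

```text
(array([-21.55,  41.32,  -0.31]), array([ 0.   , -0.   ,  0.737]))
0.8
```

play_rows:
  moves:
    - [255,[-21.5,41.3,-0.3],[0,0,0.737]]
    - [255,[-21.5,41.3,-0.3],[0,0,0.737]]
    - [255,[-21.5,41.3,-0.3],[0,0,0.737]]
    - [255,[-21.5,41.3,-0.3],[0,0,0.737]]
    - [255,[-21.5,41.3,-0.3],[0,0,0.737]]
    - [255,[-21.5,41.3,-0.3],[0,0,0.737]]
    - [255,[-21.5,41.3,-0.3],[0,0,0.737]]
    - [255,[-21.5,41.3,-0.3],[0,0,0.737]]
  newtons: 20

```text
time: 1.47
ee_pos: [0.421, 0.4858, 0.2192]
ee_rot: [0.955, 0.295, 0.0, -0.0]
force: [1.1, 0.1, 0.1]
width: 0.044
```

```bash
python3 -c "
from h import *
print(togo([.497,-.09,.217],.1)); print(r.observe()['time'])"
```

```text
(array([-26.23,  51.81,   0.21]), array([-0. , -0. ,  0.5]))
1.4667
```

play_rows:
  moves:
    - [255,[-26.2,51.8,0.2],[0,0,0.5]]
    - [255,[-26.2,51.8,0.2],[0,0,0.5]]
    - [255,[-26.2,51.8,0.2],[0,0,0.5]]
    - [255,[-26.2,51.8,0.2],[0,0,0.5]]
    - [255,[-26.2,51.8,0.2],[0,0,0.5]]
    - [255,[-26.2,51.8,0.2],[0,0,0.5]]
    - [255,[-26.2,51.8,0.2],[0,0,0.5]]
    - [255,[-26.2,51.8,0.2],[0,0,0.5]]

```text
time: 2.13
ee_pos: [0.4637, 0.1549, 0.2181]
ee_rot: [0.999, 0.05, 0.0, -0.0]
force: [-0.3, 0.0, 0.1]
width: 0.0003
```

```bash
python3 -c "
from h import *
print(togo([.497,-.09,.217],.1)); print(r.observe()['time'])"
```

```text
(array([ 0.86, 24.7 ,  0.1 ]), array([-0.   , -0.001,  0.001]))
2.1333
```

play_rows:
  moves:
    - [255,[0.9,24.7,0.1],[0,0,0]]
    - [255,[0.9,24.7,0.1],[0,0,0]]
    - [255,[0.9,24.7,0.1],[0,0,0]]
    - [255,[0.9,24.7,0.1],[0,0,0]]
    - [255,[0.9,24.7,0.1],[0,0,0]]
    - [255,[0.9,24.7,0.1],[0,0,0]]
    - [255,[0.9,24.7,0.1],[0,0,0]]
    - [255,[0.9,24.7,0.1],[0,0,0]]

```text
time: 2.8
ee_pos: [0.4973, -0.0908, 0.2171]
ee_rot: [0.999, 0.047, 0.0, 0.0]
force: [0.9, 1.1, -0.4]
width: 0.0004
```

```bash
python3 -c "
from h import *
print(togo([.497,-.098,.124],.1)); print(r.observe()['time'])
for c in ('scene','top'):
    im=r.read_camera(c);b=(140,120,300,260) if c=='scene' else (210,120,370,260)
    cv2.imwrite(f'pics/{c}1.png',cv2.resize(im[b[1]:b[3],b[0]:b[2]],None,fx=4,fy=4))
    print(r.pinpoint('ball',c)[:2])
"
```

```text
(array([-0.11,  0.71,  9.31]), array([ 0.001, -0.001, -0.005]))
2.8
[{'xy': [201.8, 177.9], 'p': 0.68}]
[]
```

View pics/scene1.png

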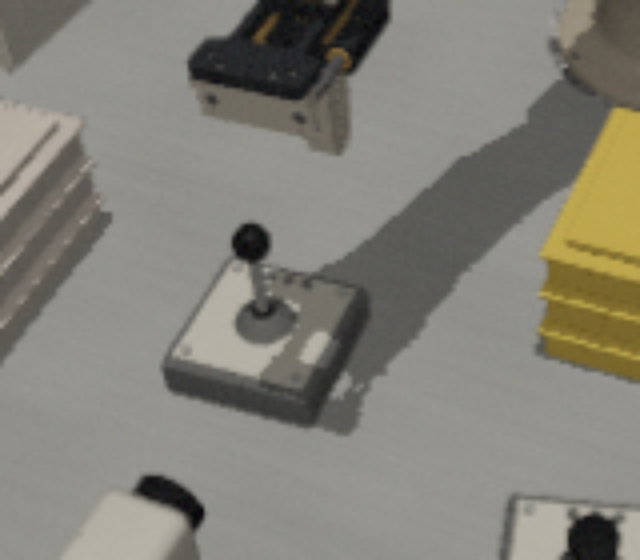

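The closed gripper is above and on the +y side of the remote, and the stick is upright (ball ~250,242 in the crop). Next I descend beside the ball.

play_rows:
  moves:
    - [255,[0,0.3,3],[0,0,0]]
    - [255,[0,0.5,6],[0,0,0]]
    - [255,[0,0.5,8],[0,0,0]]
    - [255,[0,0.5,9.3],[0,0,0]]
    - [255,[0,0.5,9.3],[0,0,0]]
    - [255,[0,0.5,9.3],[0,0,0]]

```text
time: 3.5
ee_pos: [0.4976, -0.092, 0.1236]
ee_rot: [0.999, 0.051, -0.001, -0.0]
force: [-0.4, -1.4, 0.2]
width: 0.0003
```

```bash
python3 -c "
from h import *
s=r.observe();print(s['ee_pos'],s['force'],s['time'])
for n,P in(('b',[.504,-.158,.124]),):
  print(togo(P,.1))
for c in ('scene','top'):
    im=r.read_camera(c);b=(140,120,300,260) if c=='scene' else (210,120,370,260)
    cv2.imwrite(f'pics/{c}2.png',cv2.resize(im[b[1]:b[3],b[0]:b[2]],None,fx=4,fy=4))
"
```

```text
[ 0.49763574 -0.09199176  0.12356561] [-0.38583409 -1.44246812  0.23524155] 3.5
(array([-0.04,  6.63, -0.05]), array([-0.   ,  0.001,  0.002]))
```

View pics/scene2.png

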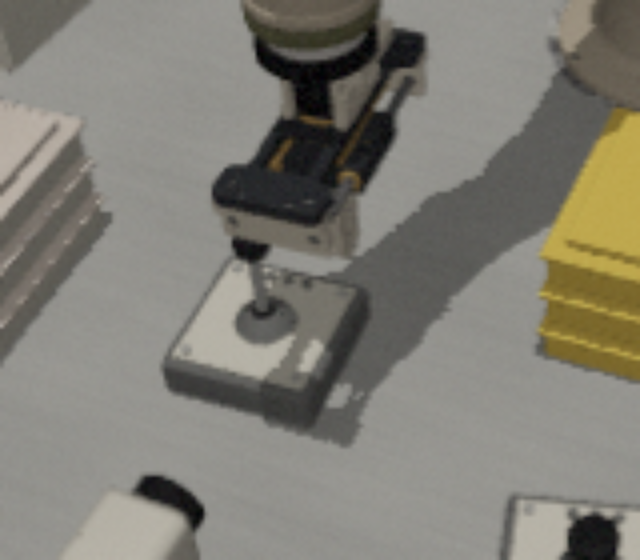

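```bash
python3 -c "
from h import *
s=r.observe();P=s['ee_pos'];R=Ro.from_quat(s['ee_rot']).as_matrix()
im=r.read_camera('scene');k=6
b=(170,100,260,200)
big=cv2.resize(im,None,fx=k,fy=k,interpolation=cv2.INTER_CUBIC)
for o,col in(((0,0,0),(0,0,255)),((0,0,.019),(0,255,0)),((0.0175,.0075,.019),(255,0,0)),((-0.0175,.0075,.019),(255,0,0)),((0.0375,0,-.065),(255,0,255)),((0.094,0,-.065),(0,255,255)),((-.094,0,-.065),(0,255,255)),((.094,.0375,-.065),(255,255,0)),((-.094,.0375,-.065),(255,255,0))):
    u=proj('scene',P+R@np.array(o))[0]; cv2.circle(big,tuple(int(v) for v in (u+.5)*k),5,col,-1)
u=proj('scene',np.array([.504,-.158,.12]))[0];cv2.circle(big,tuple(int(v) for v in (u+.5)*k),int(14*k/3.4),(0,165,255),1)
cv2.imwrite('pics/s3.png',big[b[1]*k:b[3]*k,b[0]*k:b[2]*k])
im=r.read_camera('top');cv2.imwrite('pics/t3.png',cv2.resize(im[130:230,230:340],None,fx=6,fy=6,interpolation=cv2.INTER_CUBIC))
"
```

```text
(no output)
```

View pics/s3.png

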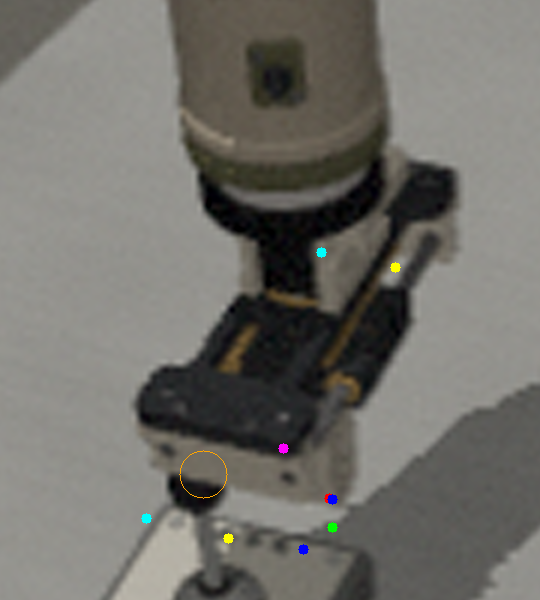

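View pics/t3.png

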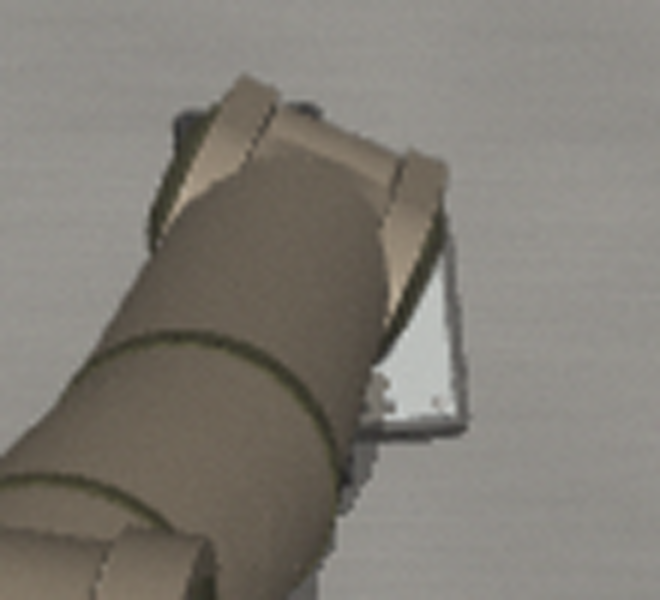

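TCP and ball line up as planned: the stick is still upright and the gripper body occludes it only by perspective. Starting the push.

play_rows:
  moves:
    - [255,[0,1.5,0],[0,0,0]]
    - [255,[0,3,0],[0,0,0]]
    - [255,[0,4,0],[0,0,0]]
    - [255,[0,5,0],[0,0,0]]
    - [255,[0,6,0],[0,0,0]]
    - [255,[0,6.8,0],[0,0,0]]
    - [255,[0,7.2,0],[0,0,0]]
    - [255,[0,7.2,0],[0,0,0]]

```text
time: 4.37
ee_pos: [0.505, -0.1655, 0.1239]
ee_rot: [0.999, 0.049, 0.0, -0.0]
force: [-0.0, 2.4, 2.3]
width: 0.0004
```

```bash
python3 -c "
from h import *
s=r.observe();print(s['ee_pos'],s['force'],s['time'])
im=r.read_camera('scene');cv2.imwrite('pics/s4.png',cv2.resize(im[110:330,100:300],None,fx=2.7,fy=2.7,interpolation=cv2.INTER_CUBIC))
"
```

```text
[ 0.50496952 -0.16552388  0.12385285] [-0.03251307  2.43678433  2.32486821] 4.3667
```

View pics/s4.png

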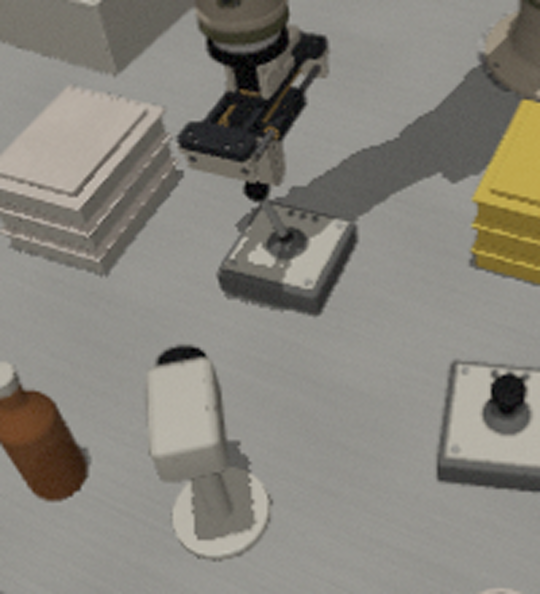

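The stick leans towards the lunch boxes (rod from ~285,240 to the ball at ~257,190) and the camera has turned. Now pressing on to the stop.

play_rows:
  moves:
    - [255,[0,0.3,0],[0,0,0]]
    - [255,[0,0.5,0],[0,0,0]]
    - [255,[0,0.5,0],[0,0,0]]

```text
time: 4.67
ee_pos: [0.5055, -0.1698, 0.1238]
ee_rot: [0.999, 0.05, -0.0, -0.0]
force: [0.4, 2.7, 0.5]
width: 0.0004
```

```bash
python3 -c "
from h import *
s=r.observe();print(s['ee_pos'],s['force'],s['time'])
"
```

```text
[ 0.50549052 -0.1698048   0.12376374] [0.41324604 2.65414384 0.5165094 ] 4.6667
```

play_rows:
  moves:
    - [255,[0,0.2,0],[0,0,0]]
    - [255,[0,0.4,0],[0,0,0]]
    - [255,[0,0.4,0],[0,0,0]]

```text
time: 4.92
ee_pos: [0.5059, -0.1741, 0.1238]
ee_rot: [0.999, 0.05, 0.0, 0.0]
force: [-0.4, 1.9, 1.7]
width: 0.0007
```

```bash
python3 -c "
from h import *
s=r.observe();print(s['ee_pos'],s['force'],s['time'])
"
```

```text
[ 0.50593484 -0.17411462  0.12384924] [-0.41751441  1.85869594  1.68764834] 4.9167
```

```bash
cat > v.py <<'E'
from h import *
import sys
im=r.read_camera('scene');a=cv2.resize(im[130:220,165:260],None,fx=6,fy=6,interpolation=cv2.INTER_CUBIC)
cv2.imwrite(f'pics/{sys.argv[1]}.png',a)
s=r.observe();print(s['ee_pos'],s['force'],s['time'])
E
python3 v.py s5
```

```text
[ 0.5059709  -0.17403042  0.1238579 ] [-0.50601246  2.42930536  1.23679614] 4.9667
```

View pics/s5.png

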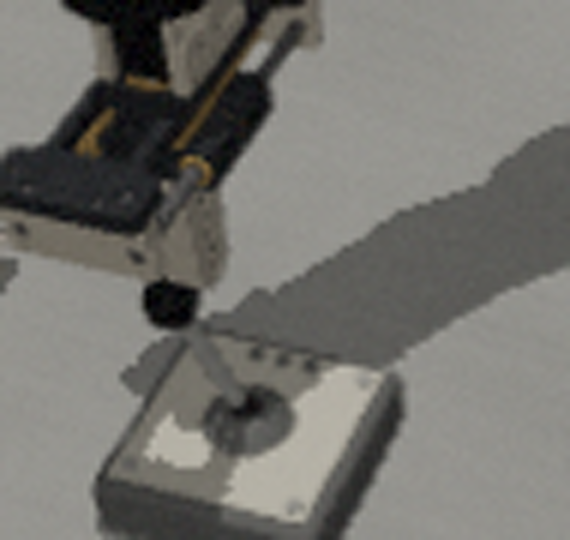

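```bash
python3 -c "
from h import *
B=np.array([.503,-.158,.045])
for deg in(0,12,18,21,24):
    t=np.radians(deg);u=np.array([.0998,-.995,0])
    print(deg,(proj('scene',B+.075*np.sin(t)*u+[0,0,.075*np.cos(t)])[0]-proj('scene',B+[0,0,.075])[0]).round(1), (proj('scene',B+.075*np.sin(t)*u+[0,0,.075*np.cos(t)])[0]-proj('scene',B)[0]).round(1))
"
```

```text
0 [0. 0.] [ -3.1 -18.1]
12 [-4.9 -0.8] [ -8.  -18.8]
18 [-7.2 -0.8] [-10.3 -18.9]
21 [-8.3 -0.7] [-11.4 -18.8]
24 [-9.3 -0.6] [-12.5 -18.7]
```

The measured ball shift of (−9, −0.5) px matches about 24°. I'll press a little more so the force confirms the stop.

play_rows:
  moves:
    - [255,[0,0.2,0],[0,0,0]]
    - [255,[0,0.3,0],[0,0,0]]
    - [255,[0,0.3,0],[0,0,0]]

```text
time: 5.22
ee_pos: [0.5063, -0.1769, 0.1239]
ee_rot: [0.999, 0.05, 0.0, -0.0]
force: [0.4, 3.2, 2.0]
width: 0.0008
```

```bash
python3 v.py s6
```

```text
[ 0.50626485 -0.17679589  0.12391531] [-1.13523233  2.39955887  2.68896581] 5.2667
```

View pics/s6.png

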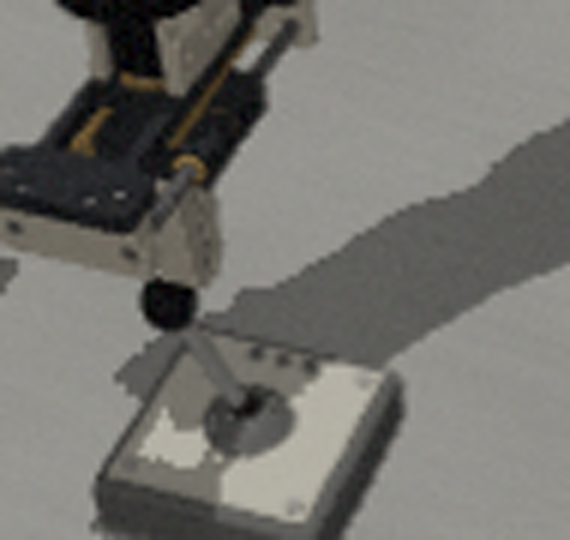

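play_rows:
  moves:
    - [255,[0,0.2,0],[0,0,0]]
    - [255,[0,0.3,0],[0,0,0]]
    - [255,[0,0.3,0],[0,0,0]]

```text
time: 5.52
ee_pos: [0.5066, -0.18, 0.124]
ee_rot: [0.999, 0.05, 0.0, 0.0]
force: [-0.4, 3.1, 5.1]
width: 0.0004
```

```bash
python3 v.py s7
```

```text
[ 0.5066757  -0.17996637  0.12399765] [-1.61888696  3.33041583  4.71660456] 5.5667
```

View pics/s7.png

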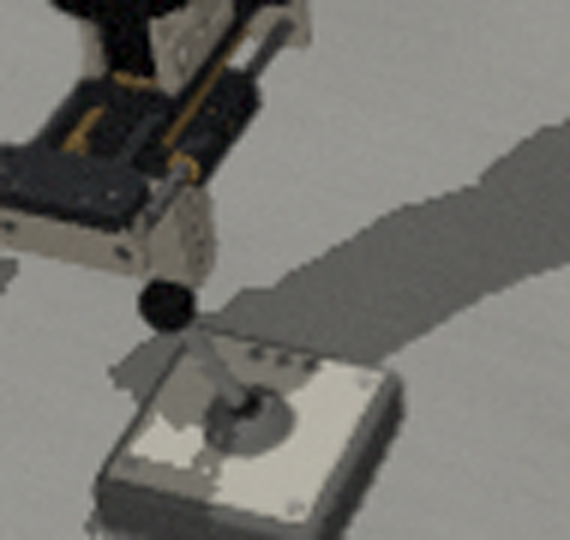

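```bash
cat > tilt.py <<'E'
from h import *
from scipy.optimize import least_squares
import sys
def ballc(im,guess):
    g=im.max(2).astype(float);x0,y0=guess
    sub=g[y0-9:y0+10,x0-9:x0+10]; return sub
def pred(B,a,b):
    yaw=.1;ex=np.array([np.cos(yaw),np.sin(yaw),0]);ey=np.array([-np.sin(yaw),np.cos(yaw),0])
    d=np.array([np.sin(b),np.sin(a),0]);d[2]=np.sqrt(1-d[0]**2-d[1]**2)
    return proj('scene',B+.075*(d[0]*ex+d[1]*ey+np.array([0,0,d[2]])))[0]
B=np.array([.503,-.158,.045])
def solve(duv):
    u0=pred(B,0,0)
    s=least_squares(lambda q:pred(B,*q)-u0-duv,[-.3,0]);return np.degrees(s.x)
for uv in [(193.3,180),(193,180.3),(192.7,180.7)]:
    print(uv,solve(np.array(uv)-[202.5,180.5]))
im=r.read_camera('scene')
print(im[172:192,184:204].max(2))
im0=cv2.imread('pics/scene0.png');print(im0[170:192,194:212].max(2))
E
python3 tilt.py
```

```text
(193.3, 180) [-23.33192064   0.54406467]
(193, 180.3) [-23.65598537   1.47881688]
(192.7, 180.7) [-23.8007465    2.73454381]
[[ 83  51  57 110 117  91 103 109 112 106 110 112  91  90  82  96 101 137
  146 146]
 [111  92  83 113 110  81 104 110 109 113 111 112  90  84  71  97 107 147
  144 145]
 [112 112 105 113 111  86 112 108 111 108 113 111  93  91  93 102 119 146
  147 145]
 [122 109 102 115 114 112 121 110 110 109 113 109  94  92  89 102 136 144
  146 147]
 [145 144 136 138 124 114  78  63  87 106 107 109 115  90  98 132 147 148
  143 146]
 [144 142 143 145 140  76  17   7   7  17  45  67  87  91 106 136 147 145
  146 149]
 [142 144 143 140 109  13  15  14  19  17  12   9  30  99 146 145 146 146
  145 145]
 [143 146 145 140  45  14  21  15  24  18  16  15  11  74 148 148 148 145
  146 136]
 [145 147 143 141  46   1  12  19  27  23  14   8  15  75 144 147 148 145
  135  95]
 [148 145 145 138  47  17  21  14  12  10   1  14   4  72 140 140 144 135
   92  91]
 [145 146 144 142  87  25  15   6  16  19  22   0  18  48  88  91  90  91
   93  87]
 [144 147 145 144 140  64  16   4   3  1
[... 1676 characters left out ...]
 31  90 143 144 144 144]
 [141 140 139 135 100  22  15  22  12  16  15  22  68 122 142 142 144 143]
 [142 139 134 107  99  75  41  28  23  19  26  55 106 143 144 145 141 141]
 [141 133 105 110 144 150 119 103  44  45  72 114 140 141 139 143 144 146]
 [135 117 104 145 154 139 143 164 109  86  84  91 112 110 123 126 142 141]
 [133 100 134 168 134 132 142 170 121  88  86 116 167 146 121 119 113 111]
 [106 110 161 177 173 162 175 167 120  85  85  94 118  95 112 160 169 146]
 [104 151 177 176 175 177 175 171 139  85  88  84  95  97  96 137 166 126]
 [135 175 174 177 177 178 175 175 163  87  90  94 131 156 161 175 162 100]
 [164 176 176 175 177 175 175 176 165 107  89  86 128 175 175 175 170 152]]
```

Tilt is about 23.8° of 24° with about 2° fore-aft, so the stick is at the stop and the force is rising. Holding here.

play_rows:
  moves:
    - [255,[0,0,0],[0,0,0]]
    - [255,[0,0,0],[0,0,0]]
    - [255,[0,0,0],[0,0,0]]
    - [255,[0,0,0],[0,0,0]]
    - [255,[0,0,0],[0,0,0]]
    - [255,[0,0,0],[0,0,0]]
    - [255,[0,0,0],[0,0,0]]
    - [255,[0,0,0],[0,0,0]]

```text
time: 6.28
ee_pos: [0.5067, -0.1799, 0.124]
ee_rot: [0.999, 0.05, 0.0, 0.0]
force: [-0.9, 3.1, 5.8]
width: 0.0007
```

play_rows:
  moves:
    - [255,[0,0,0],[0,0,0]]
    - [255,[0,0,0],[0,0,0]]
    - [255,[0,0,0],[0,0,0]]
    - [255,[0,0,0],[0,0,0]]
    - [255,[0,0,0],[0,0,0]]
    - [255,[0,0,0],[0,0,0]]
    - [255,[0,0,0],[0,0,0]]
    - [255,[0,0,0],[0,0,0]]

```text
time: 6.95
ee_pos: [0.5067, -0.1799, 0.124]
ee_rot: [0.999, 0.05, 0.0, 0.0]
force: [-1.0, 3.2, 5.0]
width: 0.0006
```

```bash
python3 v.py s8
```

```text
[ 0.50669401 -0.17991912  0.12396219] [-0.69240177  2.73412933  5.14594483] 7.0
```

View pics/s8.png

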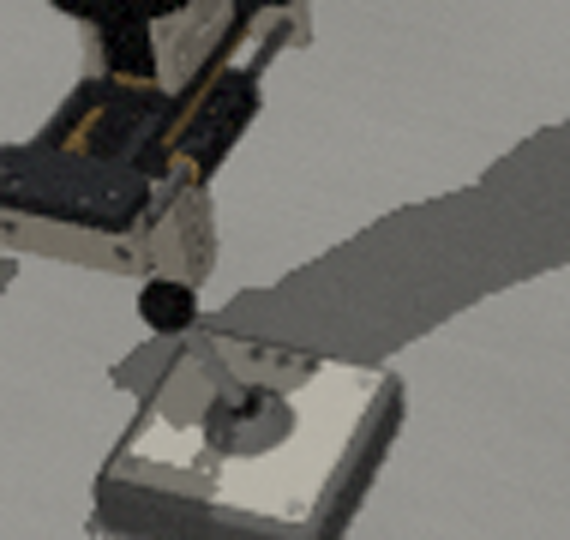

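Steady for two seconds. Now letting go by retreating towards +y, then up.

play_rows:
  moves:
    - [255,[0,0,0],[0,0,0]]
    - [255,[0,-3,0],[0,0,0]]
    - [255,[0,-6,0],[0,0,0]]
    - [255,[0,-9,0],[0,0,0]]
    - [255,[0,-10,0],[0,0,0]]
    - [255,[0,-10,-4],[0,0,0]]
    - [255,[0,-10,-8],[0,0,0]]
    - [255,[0,-10,-10],[0,0,0]]

```text
time: 7.67
ee_pos: [0.4976, -0.0816, 0.2269]
ee_rot: [0.999, 0.05, 0.001, 0.001]
force: [1.6, -0.1, -0.2]
width: 0.0005
```

Run:
```python
from h import *
s=r.observe();print(s['ee_pos'],s['force'],s['time'])
im=r.read_camera('scene');cv2.imwrite('pics/s9.png',cv2.resize(im[110:330,100:300],None,fx=2.7,fy=2.7,interpolation=cv2.INTER_CUBIC))
print(r.pinpoint('ball','scene')[:1],[d['xy'] for d in r.pinpoint('lunch_boxes','scene')[:2]])
```

```text
[ 0.4975533  -0.0815832   0.22689669] [ 1.63503464 -0.11256409 -0.21775003] 7.6667
[{'xy': [205.8, 175.7], 'p': 0.44}] [[138.3, 187.8], [303.0, 194.9]]
```

View pics/s9.png

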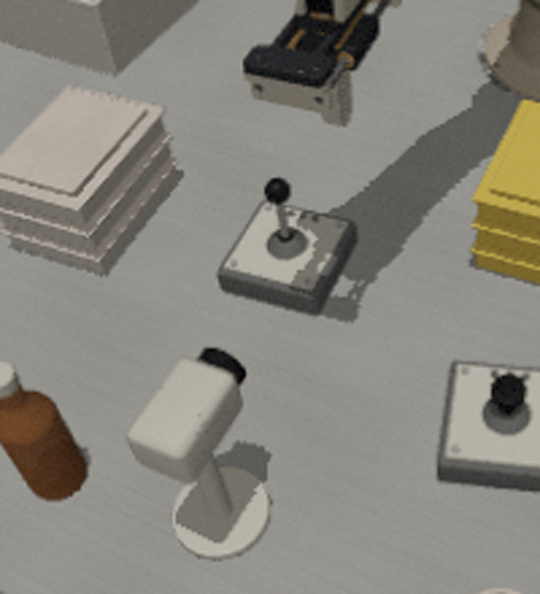

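The stick is upright again (ball ~277,190), the camera is back at its rest heading, and the boxes and short remote haven't moved. Handing in.

```bash
python3 -c "
from h import *
print(r.sign_off())"
```

```text
the job is handed in; nothing more can be done
None
```

I used the tall-stick remote to tilt the stick towards the white lunch boxes, held it over for about two seconds, then let it spring back. The job was handed in at about 7.7 s on the robot's clock.

- **Tilt:** I pushed the ball with closed fingers along the remote's own sideways axis, towards the boxes on the robot's right. The pictures put it at 23–24° of the 24° stop, and the counter camera turned with it.
- **Hold:** It stayed at about 23–24° from 4.9 s to 7.1 s. The sideways force was about 3 N, which matches the stick being fully over.
- **Release:** In the last picture the stick is upright and the counter camera is back at its rest heading. The gripper is well clear, and the lunch boxes and short remote look unmoved.

Two checks were less clean:
- **Upward force:** About 5 N upward built up on the tool near the end of the push, probably the fingertips bearing on the ball. I did not see a sharp sideways force rise marking the stop, so "fully over" rests mainly on the picture estimate and the 3 N reading.
- **Fore-aft lean:** The pictures suggest up to about 2–3° of fore-aft lean during the hold, and each angle is uncertain by about 1°.

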